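# Wipe the metal offcuts off the engraver's bed

## Task

Clear the six metal offcuts off the small engraving machine's bed: slide its clear guard fully open, take the scraper and, with its blade pressed lightly on the bed, wipe every offcut over the front edge into the blue chip trough; do not touch the offcuts with the fingers or knock or drag the blade hard on the bed. Then put the scraper back upright in its stand and slide the guard fully shut, leaving the jar, the bottle and the pliers where they are.

Things in the scene. Friction and masses are not known exactly. Their poses are not given: they have to be found in the camera images.
- engraver: Desktop engraving machine, fixed to the bench. Origin: at bench height under the bed. Own x runs along its front, y to its back, z up; at yaw 0 these are the world axes (its front faces the robot's right); turned up to 10 degrees. Clear side baffles at x +-162 mm, top z 105 mm. Gantry and spindle behind y 160 mm, top z 260 mm. Offcuts start within x -140..-20, y -60..60 mm.
- bed_edge (a point): On the front edge of the bed's flush aluminium sill, at bed height, middle of the guard's opening: at (-80, -104, 48) mm in the engraver's frame, axes as the engraver's. Level white bed, x -160..160 mm in the engraver's frame, 48 mm above the bench. The other half, x 0..160 mm, is closed by a fixed clear panel (y -89.5, top z 105 mm) and holds a clamped brass blank, 22 mm high (leave it).
- trough (a point): Middle of the floor of the blue chip trough, fixed along the engraver's front below the sill: at (0, -142, 5) mm in the engraver's frame. Inside x -167..167, y -180..-104 mm; rim 36 mm above the bench.
- guard (a joint): Travel of the sliding guard in m along the engraver's +x: 0 shut, 0.155 fully open, end stops at both. Clear panel 160 mm wide with a red top rail (top z 113 mm) and a knob; shut it closes x -160..0 mm of the front at y -97.5 mm. Takes 1 to 3 N to slide, stays where it is left. Starts 0 to 40 mm open.
- guard_knob (a point): Centre of the top of the guard's black upright round knob, diameter 16 mm, 30 mm tall, standing on the red rail, top 143 mm above the bench. Moves with the guard; shut it is at the engraver's x -110, y -97.5 mm. Can be pushed from either side.
- scraper: Scraper block, 0.2 to 0.35 kg: aluminium clamp bar 92 x 36 mm, 22 mm high; on it an orange grip 74 mm long (x), 24 mm thick (y), z 22 to 74 mm; below it a black blade 90 mm long (x), 8 mm thick, centred. Origin: centre of the bar's underside; x along the blade, z up. The blade is clamped firmly and sticks out 7 to 23 mm below the origin; how far is unknown: feel for it. Starts in the stand.
- stand: Wooden stand fixed to the bench, 120 mm (x) x 62 mm (y): two rails 36 mm high with an open-ended slot 18 mm wide along its x between them, slot floor at z 6 mm. The blade hangs in the slot without touching and the clamp bar rests on the rails, scraper origin 36 mm above the stand's origin. Origin: centre of its underside.
- strip1: Brass offcut, strip 30 x 12 mm, 4 mm thick. Loose on the bed. Origin: centre of its underside.
- strip2: Copper offcut, strip 30 x 12 mm, 4 mm thick. Loose on the bed. Origin: centre of its underside.
- slug1: Brass offcut, round slug, diameter 24 mm, 4 mm thick. Loose on the bed. Origin: centre of its underside.
- slug2: Copper offcut, round slug, diameter 24 mm, 4 mm thick. Loose on the bed. Origin: centre of its underside.
- corner1: Brass offcut, L-shaped corner 24 x 22 mm, 4 mm thick. Loose on the bed. Origin: centre of its underside.
- corner2: Copper offcut, L-shaped corner 24 x 22 mm, 4 mm thick. Loose on the bed. Origin: centre of its underside.
- jar: Loose glass jar with a black lid, diameter 48 mm, 52 mm tall. Bystander. Origin: centre of its underside.
- bottle: Loose small magenta ink bottle with a black cap, diameter 34 mm, 62 mm tall. Bystander. Origin: centre of its underside.
- pliers: Loose pliers with blue handles, lying along own x, 145 x 64 mm, 12 mm high. Bystander. Origin: on the bench, 10 mm behind the pivot.

How it is judged (in metres and radians):
On the way, in this order (a step that is already met when the one before it is completed fails the run):
1. the guard is fully open (value of joint guard above 0.147 m), for 0.1 s.
2. the scraper is wiped along the bed with its blade pressed on it (1.5 to 25 N while moving faster than 20 mm/s, for 0.4 s) (contact force between scraper and engraver between 1.5 and 25 N and linear speed of scraper above 0.02 m/s and angle between scraper's own z axis and vertical below 0.5 rad and x of scraper in the frame of engraver between -0.16 and 0 m and y of scraper in the frame of engraver between -0.11 and 0.16 m and z of scraper in the frame of engraver between 0.048 and 0.08 m), for 0.4 s.
3. all six offcuts are in the trough (x of strip1 in the frame of engraver between -0.17 and 0.17 m and y of strip1 in the frame of engraver between -0.182 and -0.1 m and z of each of strip1, strip2, slug1, slug2, corner1, corner2 in the frame of engraver below 0.036 m and x of strip2 in the frame of engraver between -0.17 and 0.17 m and y of strip2 in the frame of engraver between -0.182 and -0.1 m and x of slug1 in the frame of engraver between -0.17 and 0.17 m and y of slug1 in the frame of engraver between -0.182 and -0.1 m and x of slug2 in the frame of engraver between -0.17 and 0.17 m and y of slug2 in the frame of engraver between -0.182 and -0.1 m and x of corner1 in the frame of engraver between -0.17 and 0.17 m and y of corner1 in the frame of engraver between -0.182 and -0.1 m and x of corner2 in the frame of engraver between -0.17 and 0.17 m and y of corner2 in the frame of engraver between -0.182 and -0.1 m), for 0.2 s.
At the end, for the whole second after the job is handed in: All six offcuts lie in the chip trough at rest; the scraper stands upright in its stand (clamp bar on the rails within 3 mm in height, within 30 mm along and 9 mm across the slot, tilt under 0.08 rad); the guard is shut to within 6 mm (all of step 3 and linear speed of each of strip1, strip2, slug1, slug2, corner1, corner2, scraper below 0.02 m/s and value of joint guard below 0.006 m and z of scraper in the frame of stand between 0.033 and 0.039 m and x of scraper in the frame of stand between -0.03 and 0.03 m and y of scraper in the frame of stand between -0.009 and 0.009 m and angle between scraper's own z axis and vertical below 0.08 rad); the robot touches nothing.
It fails at once if a finger touches an offcut (contact force between the fingers and strip1 above 0.3 N or contact force between the fingers and strip2 above 0.3 N or contact force between the fingers and slug1 above 0.3 N or contact force between the fingers and slug2 above 0.3 N or contact force between the fingers and corner1 above 0.3 N or contact force between the fingers and corner2 above 0.3 N).
It fails at once if the scraper drags over or knocks the engraver (moving faster than 30 mm/s) with more than 25 N (contact force between scraper and engraver above 25 N and linear speed of scraper above 0.03 m/s).
It fails at once if the jar, the bottle or the pliers are moved by more than 20 mm (distance of any of jar, bottle, pliers from where it was at the start of the episode above 0.02 m).
It also fails if it takes over 70 s, if anything falls off the work surface, if the arm or the gripper's body presses on something with over 40 N, if the wrist force passes 120 N, or if a joint passes its speed limit or range.

## Robot

A 6-joint arm with a two-finger parallel gripper is mounted at the origin on the work surface. World frame = base frame: x ahead of the robot, y to its left, z up, the work surface at z = 0. Lengths are in m, angles in degrees, forces in N, time in s.
With the tool pointing down it reaches from about 0.4 to 0.825 m from the base axis. Payload 7 kg.
Tool frame: the origin (TCP) lies midway between the tips of the shut fingers; the grasp point (between the pads) lies 19 mm behind it; z points along the fingers, y is the direction in which the jaws open and shut (so a half turn about z gives the same grasp; the last joint's range is limited). The gripper opens to 88 mm and grips with 3 to 60 N. Pads are 19 mm wide; open, the fingers measure 130 mm over their backs; the gripper's body (78 mm by 193 mm) begins 47 mm behind the grasp point.
Start: joints at [81.48, 20.546, 0.682, 0, -70.136, -16.507], TCP at [0.286, 0.612, 0.227] pointing down, gripper open.
Joint ranges: [-176.03, 176.03], [-82.01, 121.73], [-58.28, 71.71], [-173.87, 95.51], [-174.79, -0.11], [-173.66, 173.66]. Speed limits (degrees/s): [136.94, 136.94, 172.46, 180, 180, 180].

## Interface

Orientations are given as a 3x3 rotation matrix whose columns are the frame's x, y, z axes.
In Python, from rig import robot gives the robot as it stands. Calls block until the motion is done:
- robot.goto(position, orientation): joint-space move of the TCP to a pose.
- robot.servo_line(position, ori=None, speed=0.15): straight line of the TCP; ori=None keeps the orientation; speed is the mean speed in m/s.
- robot.movej(angles): joint-space move.
- robot.move_gripper(opening): opening from 0.0 (shut) to 1.0 (fully open); the grip force is fixed at half the most; returns when the fingers have stopped.
- robot.dwell(seconds).
- robot.ik(position, orientation): joint angles nearest the present ones, or None.
- robot.grab_frame(name): name is "scene" or "top" or "wrist"; returns (picture, depth): 400x640x3 uint8, red, green, blue; 400x640 float32, m along the optical axis (not along the pixel's ray), 0 where there is no reading.
- robot.camera_info(name): a dict with "vfov" (degrees; the focal length in pixels is half the picture's height over the tangent of half this angle, whatever the lens; pixels are square), "cx", "cy" (the principal point, pixels), "view" (4x4, takes a point from world to camera coordinates); the wrist camera has in their place "T_tool_cam" (4x4, takes a point from camera to tool coordinates, whose origin is the TCP and whose axes are the flange's). Camera axes: x right, y down, z forward; pixel columns grow to the right and rows downward; lengths in m; the calibration is good to about 2 mm. A picture is of the moment at which its call begins: read the wrist's pose just before it. camera_info takes no time and is no camera call.
A pose or a line that the arm cannot do raises robot.Unreachable and nothing moves.
- robot.job_done(): hands the job in, once; it reports no verdict.
Readings, each from a call of its own:
- robot.read_t(): time.
- robot.read_qpos(): joint angles.
- robot.read_qvel(): joint speeds.
- robot.read_effort(): joint torques, N m.
- robot.read_position(): TCP position.
- robot.read_tcp_rot(): TCP orientation.
- robot.read_force(): force on the tool from outside, world axes, zero at the start.
- robot.read_ft_torque(): the same for the moment, N m.
- robot.read_grip_width(): opening from 0.0 (shut) to 1.0 (fully open).
Only numpy, scipy, OpenCV 4.12 (cv2) and the standard library are available. Lean on these libraries where they do the work, as an engineer would, in place of code of your own. Each camera call takes 0.05 s, during which the arm holds its last target. There are 200 camera calls.

## Working session

There is one attempt and no reset: what is moved stays moved. The work goes in short steps, each a Python script; the robot and the scene stay as the last script left them, time stands still between calls to the robot, and variables do not carry over. Pictures are saved under pics/ and viewed, about 8 in all and at most 12, crops included, and the job is handed in when it is done.

```bash
ls; mkdir -p pics; python3 - <<'E'
from rig import robot
import cv2, numpy as np
for n in ("top","scene"):
    p,d=robot.grab_frame(n); cv2.imwrite(f"pics/{n}0.png",p[...,::-1]); np.save(f"pics/{n}0.npy",d)
    i=robot.camera_info(n); print(n,i)
print(robot.camera_info("wrist"),robot.read_t(),robot.read_tcp_rot(),robot.read_force())
E
```

```text
pics
top {'vfov': 51.00594165077348, 'cx': 318.521811497406, 'cy': 198.1540155279253, 'view': array([[-0.02763896, -0.99934127,  0.02351825, -0.15075225],
       [-0.99132694,  0.02437821, -0.12913789,  0.57742612],
       [ 0.12847949, -0.02688351, -0.99134772,  0.82318468],
       [ 0.        ,  0.        ,  0.        ,  1.        ]])}
scene {'vfov': 51.71191493689821, 'cx': 321.502279815696, 'cy': 198.06063520873894, 'view': array([[-0.49595334,  0.86830697,  0.008561  ,  0.41802375],
       [ 0.6260807 ,  0.36439711, -0.68937486, -0.21023044],
       [-0.6017086 , -0.33653788, -0.72435421,  1.25306572],
       [ 0.        ,  0.        ,  0.        ,  1.        ]])}
{'vfov': 66.7115941795124, 'cx': 314.99262338095207, 'cy': 201.77321484879525, 'T_tool_cam': array([[ 5.07565419e-04, -9.60464505e-01, -2.78402007e-01,
         7.44743628e-02],
       [ 9.99999851e-01,  5.43406799e-04, -5.15714624e-05,
         4.47468963e-05],
       [ 2.00818103e-04, -2.78401940e-01,  9.60464637e-01,
        -1.58969486e-01],
       [ 0.00000000e+00,  0.00000000e+00,  0.00000000e+00,
         1.00000000e+00]])} 0.1 [[ 9.06076722e-01 -4.23113117e-01 -5.13793531e-04]
 [-4.23113407e-01 -9.06075621e-01 -1.41922374e-03]
 [ 1.34956387e-04  1.50331853e-03 -9.99998861e-01]] [ 0.12577186 -0.52952248  0.0196324 ]
```

View pics/top0.png

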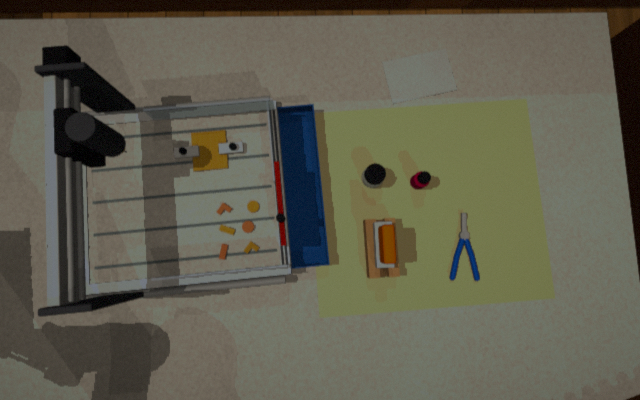

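View pics/scene0.png

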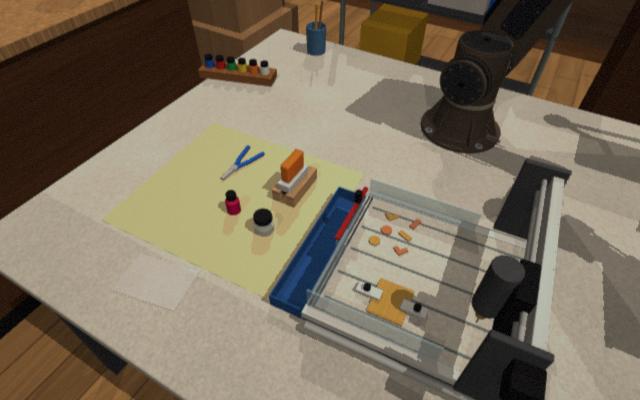

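The pictures show the engraver on the left, with the knob at top px (281,217), the six offcuts at about (219-258, 205-255), and the scraper and stand near (385,247). The jar is at (375,175), the bottle at (421,180) and the pliers at (464,248). Next I'll turn these into positions.

```bash
cat >h.py <<'E'
import cv2, numpy as np
def pts(info,d,T=None):
    f=200/np.tan(np.radians(info["vfov"]/2)); v,u=np.mgrid[:400,:640]
    P=np.stack([(u-info["cx"])/f*d,(v-info["cy"])/f*d,d],-1)
    M=np.linalg.inv(info["view"]) if T is None else T
    return P@M[:3,:3].T+M[:3,3]
def rect(Q):
    (c,s,a)=cv2.minAreaRect((Q[:,:2]*1000).astype(np.float32)); return np.round(c,1),np.round(s,1),round(a,2)
E
python3 - <<'E'
from rig import robot
from h import *
p=cv2.imread("pics/top0.png"); d=np.load("pics/top0.npy"); i=robot.camera_info("top")
P=pts(i,d); z=P[...,2]; H=cv2.cvtColor(p,cv2.COLOR_BGR2HSV); h,s,v=[H[...,k].astype(int) for k in range(3)]
box=lambda a,b,c,e:(np.add.outer(np.arange(400)*0,np.arange(640))>=a)&(np.arange(640)[None]<=c)&(np.arange(400)[:,None]>=b)&(np.arange(400)[:,None]<=e)
def show(n,m):
    m=m&(d>0); Q=P[m]; print(n,len(Q),"z",np.percentile(Q[:,2],[2,50,98]).round(4),"rect",rect(Q))
bl=(h>95)&(h<125)&(s>120)&box(270,95,340,275)
show("trough",bl); show("rim",bl&(z>.031)&(z<.04))
m=box(270,150,290,260)&(s>150)&((h<8)|(h>172)); show("rail",m&(z>.105))
show("knob",box(270,205,292,230)&(z>.135))
og=box(370,210,402,280)&(h<20)&(s>150)&(z>.08); show("grip",og); show("griptop",og&(z>.105))
show("bar",box(355,210,410,285)&(z>.05)&(z<.064))
show("standtop",box(355,210,410,285)&(z>.030)&(z<.040))
show("offc",box(205,195,270,265)&(h<30)&(s>110)&(z>.044)&(z<.06))
m=(box(205,195,270,265)&(h<30)&(s>110)&(z>.044)&(z<.06)).astype(np.uint8)
n,L,st,_=cv2.connectedComponentsWithStats(m)
for k in range(1,n):
    if st[k,4]>15: show(k,L==k)
show("bed",box(100,200,200,230))
show("baffle near",box(150,262,292,290)&(z>.1)&(z<.115)); show("baffle far",box(150,90,275,112)&(z>.1)&(z<.115))
show("jar",box(355,160,392,195)&(z>.045)); show("bottle",box(408,165,435,192)&(z>.055))
E
```

```text
trough 5836 z [0.0014 0.0048 0.036 ] rect (array([ 604.7, -132.6]), array([338.6,  77. ]), 3.99)
rim 284 z [0.0316 0.0355 0.0392] rect (array([ 604.9, -133.6]), array([338.7,  75.8]), 4.33)
rail 381 z [0.1102 0.1126 0.1159] rect (array([557.1, -90.5]), array([159.2,   9.5]), 4.09)
knob 60 z [0.1379 0.1426 0.1445] rect (array([526.7, -92.9]), array([12.7, 14.5]), 0.14)
grip 555 z [0.0841 0.1087 0.112 ] rect (array([ 474.9, -292.7]), array([71.3, 24.3]), 0.0)
griptop 461 z [0.1059 0.109  0.1124] rect (array([ 474.9, -293.2]), array([71.4, 23.4]), 0.1)
bar 302 z [0.052  0.0573 0.0606] rect (array([ 474.7, -292.8]), array([91.3, 35.7]), 1.37)
standtop 744 z [0.0314 0.0355 0.0389] rect (array([ 468.8, -292.5]), array([120.1,  62.6]), 1.93)
offc 597 z [0.0475 0.0515 0.0548] rect (array([512.6,  -3.8]), array([112.1,  83.7]), 2.92)
1 109 z [0.0474 0.0517 0.0541] rect (array([559.1, -32.1]), array([22.4, 20.9]), 86.3)
2 91 z [0.0474 0.0515 0.0546] rect (array([553.1,  26.1]), array([21.8, 24.4]), 49.42)
3 114 z [0.0488 0.0515 0.0549] rect (array([518.1, -21.6]), array([22.2, 22.2]), 89.22)
4 90 z [0.0478 0.0515 0.0549] rect (array([513.3,  19.8]), array([30.2, 11.9]), 70.12)
5 97 z [0.0461 0.0518 0.0548] rect (array([473.6, -28.1]), array([23. , 24.1]), 51.71)
6 96 z [0.0482 0.0514 0.0539] rect (array([470.3,  27.1]), array([12.4, 29.8]), 77.48)
bed 3118 z [0.0448 0.0477 0.0508] rect (array([546.7, 174.1]), array([203.1,  61. ]), 88.52)
baffle near 311 z [0.1011 0.1045 0.1075] rect (array([430.7,  23.4]), array([  4., 248.]), 4.03)
baffle far 376 z [0.1005 0.1042 0.1074] rect (array([743.2,  39. ]), array([ 28.9, 236.8]), 3.45)
jar 346 z [0.0482 0.0516 0.0548] rect (array([ 619.6, -282.4]), array([41.9, 41.8]), 29.26)
bottle 120 z [0.0568 0.0613 0.0641] rect (array([ 607.6, -381.4]), array([24.1, 22.4]), 87.86)
```

```bash
cat >>h.py <<'E'
YAW=np.radians(4.1); E=np.array([np.cos(YAW),np.sin(YAW),0]); N=np.array([-np.sin(YAW),np.cos(YAW),0]); O=np.array([.5943,.0099,0])
def W(x,y,z): return O+x*E+y*N+np.array([0,0,z])
def R(y): c,s=np.cos(y),np.sin(y); return np.array([[c,s,0],[s,-c,0],[0,0,-1.]])
def rel(p): q=np.asarray(p)-O; return np.array([q@E,q@N,q[2]])
E
python3 - <<'E'
from rig import robot
from h import *
p=robot.read_position(); robot.move_gripper(0.0)
robot.servo_line([p[0],p[1],.40],speed=.35)
robot.goto([.46,-.10,.38],R(YAW))
robot.goto(W(-.107,-.0975,.20),R(YAW))
robot.servo_line(W(-.107,-.0975,.126),speed=.15)
f0=np.array(robot.read_force()); print(f0,robot.read_t())
robot.servo_line(W(.02,-.0975,.126),speed=.1)
x=.02
while x<.038:
    f=np.array(robot.read_force())-f0; print(round(x,3),(f@E).round(2),f.round(2))
    if f@E<-7: break
    x+=.003; robot.servo_line(W(x,-.0975,.126),speed=.05)
print(rel(robot.read_position()),robot.read_t())
pic,d=robot.grab_frame("top"); cv2.imwrite("pics/top1.png",pic[...,::-1])
P=pts(robot.camera_info("top"),d); H=cv2.cvtColor(pic,cv2.COLOR_RGB2HSV).astype(int)
m=(P[...,2]>.105)&(P[...,2]<.12)&(H[...,1]>150)&((H[...,0]<8)|(H[...,0]>172))&(np.arange(640)[None]>255)&(np.arange(640)[None]<300)
print(m.sum()); q=(P[m]-O)@np.array([E,N]).T; print(q.min(0),q.max(0))
E
```

```text
[-0.10865139  0.07730062  0.20397147] 7.9667
0.02 -0.11 [-0.09 -0.34 -0.44]
0.023 -1.14 [-1.1  -0.67  0.4 ]
0.026 -0.15 [-0.09 -0.87  0.85]
0.029 -8.62 [-8.6  -0.54  5.12]
[ 0.02671285 -0.09761707  0.12572492] 10.1333
27
[-0.00495304 -0.10068263] [ 0.01279748 -0.09382998]
```

```bash
python3 - <<'E'
from rig import robot
from h import *
r=rel(robot.read_position())
robot.servo_line(W(.015,-.0975,.126),speed=.1)
robot.servo_line(W(.01,-.0975,.24),speed=.3)
Y=np.radians(1.0)
robot.goto([.4748,-.2929,.20],R(Y))
robot.move_gripper(1.0)
robot.servo_line([.4748,-.2929,.067],speed=.12)
print(robot.read_force())
robot.move_gripper(0.0); print("width",robot.read_grip_width(),robot.read_position(),robot.read_force(),robot.read_t())
robot.servo_line([.4748,-.2929,.20],speed=.15)
print(robot.read_force(),robot.read_grip_width(),robot.read_t())
pic,d=robot.grab_frame("scene"); cv2.imwrite("pics/scene1.png",pic[...,::-1])
E
```

```text
[-0.30534496 -0.23764584 -0.00033494]
width 0.27157246142861485 [ 0.47477739 -0.29291296  0.06696162] [-0.07249807 -0.75907146 -0.76704196] 15.7083
[-0.06462931  0.28705091 -2.10023375] 0.277380555256417 16.7417
```

View pics/scene1.png

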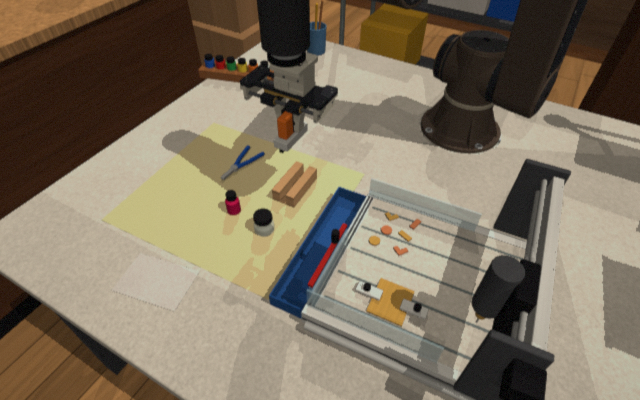

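```bash
cat >>h.py <<'E'
def feel(robot,x,y,z0,zmin,target):
    f0=np.mean([robot.read_force() for _ in range(3)],0)[2]; z=z0; hist=[]
    while z>zmin:
        z-=.001; robot.servo_line(W(x,y,z),speed=.025)
        f=robot.read_force()[2]-f0; hist.append((round(z,4),round(f,1)))
        if f>target: break
    return z,f0,hist[-5:]
E
python3 - <<'E'
from rig import robot
from h import *
x,y=-.104,.048
robot.servo_line([.4748,-.2929,.225],ori=R(np.radians(1)),speed=.3)
robot.goto(W(x,y,.225),R(YAW))
robot.servo_line(W(x,y,.105),speed=.15)
print(robot.read_t(), robot.read_force())
z,f0,h=feel(robot,x,y,.105,.083,3.0); print(z,f0,h,robot.read_position(),robot.read_t())
E
```

```text
19.2833 [ 8.10268082e-02 -8.19066468e-04 -1.94874197e+00]
0.08799999999999998 -1.948741969098629 [(0.092, np.float64(-1.0)), (0.091, np.float64(0.4)), (0.09, np.float64(0.6)), (0.089, np.float64(0.3)), (0.088, np.float64(5.3))] [0.48742337 0.05037053 0.08844711] 23.5333
```

```bash
cat >>h.py <<'E'
def wipe(robot,x,y0,z,f0,yend=-.114,step=.04):
    y=y0
    while y>yend+1e-6:
        y=max(yend,y-step); robot.servo_line(W(x,y,z),speed=.06)
        f=np.array(robot.read_force()); fz=f[2]-f0; q=rel(robot.read_position())
        print(round(y,3),"z",round(z,4),"fz",round(fz,1),"fy",round(f@N,1),q.round(4))
        if y>-.09: z-=np.clip((6-fz)*.00012,-.0006,.0006)
    return z
E
python3 - <<'E'
from rig import robot
from h import *
x=-.104
z=wipe(robot,x,.048,.088,-1.95)
robot.servo_line(W(x,-.114,.20),speed=.2)
pic,d=robot.grab_frame("top"); cv2.imwrite("pics/top2.png",cv2.resize(pic[80:300,180:350,::-1],None,fx=2.6,fy=2.6))
print(robot.read_t())
E
```

```text
0.008 z 0.088 fz 6.9 fy 1.1 [-0.1034  0.0069  0.0884]
-0.032 z 0.0881 fz 6.4 fy -1.9 [-0.1036 -0.0331  0.0884]
-0.072 z 0.0882 fz 7.9 fy 1.3 [-0.1036 -0.0723  0.0885]
-0.112 z 0.0884 fz -0.8 fy 0.2 [-0.1049 -0.112   0.0877]
-0.114 z 0.0884 fz 0.0 fy -0.5 [-0.1042 -0.1139  0.0883]
27.8083
```

View pics/top2.png

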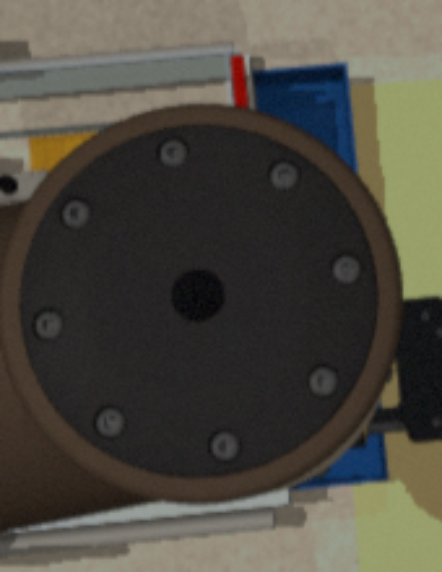

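```bash
python3 - <<'E'
from rig import robot
from h import *
x=-.056
robot.servo_line(W(x,.048,.18),speed=.3)
robot.servo_line(W(x,.048,.093),speed=.12)
z,f0,h=feel(robot,x,.048,.093,.086,3.0); print(z,f0,h)
z=wipe(robot,x,.048,z,f0)
robot.servo_line(W(x,-.114,.20),speed=.25)
robot.goto([.4748,-.2929,.20],R(np.radians(1)))
pic,d=robot.grab_frame("top"); cv2.imwrite("pics/top3.png",cv2.resize(pic[80:300,180:430,::-1],None,fx=2.6,fy=2.6))
print(robot.read_t(),robot.read_grip_width())
E
```

```text
0.088 -1.9698356802441988 [(0.092, np.float64(-0.3)), (0.091, np.float64(-0.2)), (0.09, np.float64(-0.7)), (0.089, np.float64(-0.8)), (0.088, np.float64(5.7))]
0.008 z 0.088 fz 6.9 fy 0.1 [-0.0554  0.0068  0.0885]
-0.032 z 0.0881 fz 7.3 fy -1.4 [-0.0557 -0.0331  0.0884]
-0.072 z 0.0883 fz 7.2 fy 0.9 [-0.0558 -0.0724  0.0885]
-0.112 z 0.0884 fz -0.1 fy -0.2 [-0.0568 -0.1121  0.0877]
-0.114 z 0.0884 fz -0.5 fy 0.5 [-0.0561 -0.1139  0.0883]
35.625 0.2715544890929335
```

View pics/top3.png

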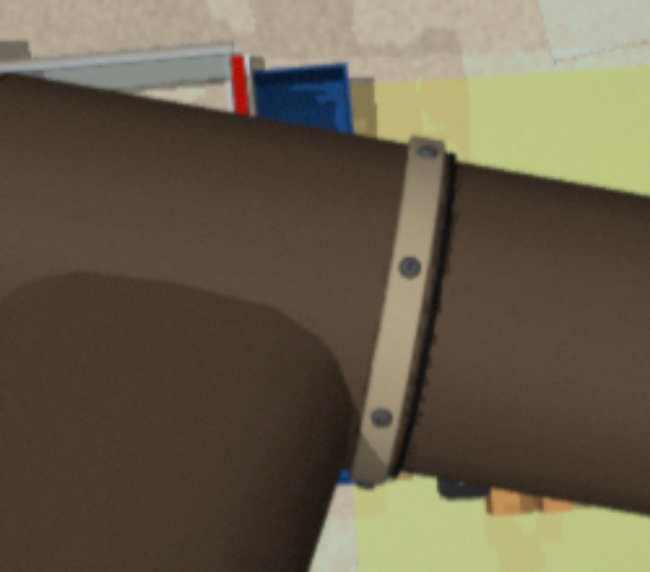

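```bash
python3 - <<'E'
from rig import robot
from h import *
pic,d=robot.grab_frame("scene"); cv2.imwrite("pics/scene2.png",cv2.resize(pic[120:330,230:510,::-1],None,fx=2.6,fy=2.6))
E
```

```text
(no output)
```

View pics/scene2.png

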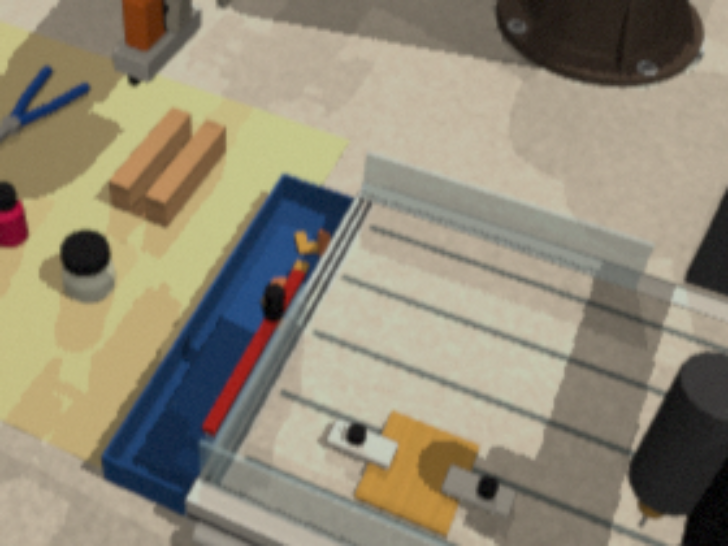

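The bed is clear. The offcuts are in the trough near crop px (300-325, 240-285), with some hidden by the rail. Next I'll return the scraper along its pick-up path.

```bash
python3 - <<'E'
from rig import robot
from h import *
f0=np.array(robot.read_force())
robot.servo_line([.4748,-.2929,.085],speed=.15); print((np.array(robot.read_force())-f0).round(1))
for z in (.075,.070,.0685,.0675,.067):
    robot.servo_line([.4748,-.2929,z],speed=.04); f=np.array(robot.read_force())-f0; print(z,f.round(1))
    if f[2]>4: break
robot.move_gripper(1.0)
robot.servo_line([.4748,-.2929,.21],speed=.2)
robot.goto(W(.085,-.0975,.24),R(YAW))
pic,d=robot.grab_frame("top"); cv2.imwrite("pics/top4.png",cv2.resize(pic[80:300,180:430,::-1],None,fx=2.6,fy=2.6))
pic,d=robot.grab_frame("scene"); cv2.imwrite("pics/scene3.png",cv2.resize(pic[100:310,230:510,::-1],None,fx=2.6,fy=2.6))
print(robot.read_t())
E
```

```text
[-0.7  0.1 -0.4]
0.075 [-1.   0.4 -0.8]
0.07 [-1.1 -1.1  0.1]
0.0685 [-0.3 -0.5  0.2]
0.0675 [-1.3 -0.2 -1.1]
0.067 [-0.4 -0.4 -0.5]
41.2833
```

View pics/scene3.png

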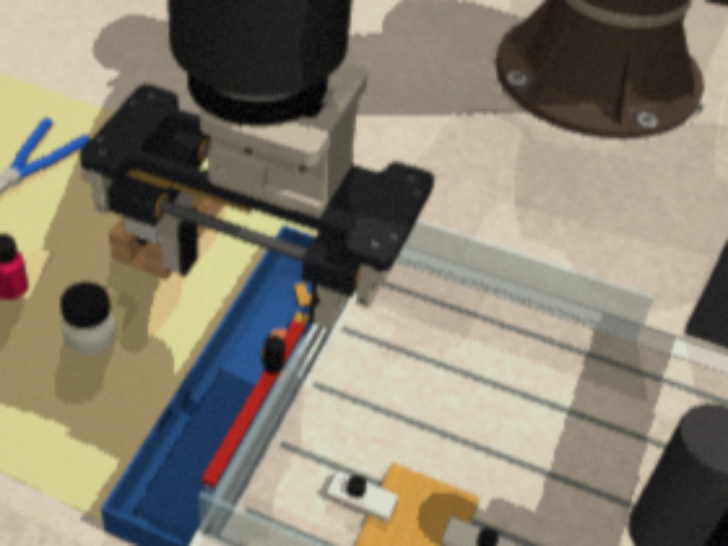

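```bash
python3 - <<'E'
from rig import robot
from h import *
robot.move_gripper(0.0)
robot.servo_line(W(.085,-.0975,.126),speed=.15)
f0=np.array(robot.read_force())
robot.servo_line(W(-.084,-.0975,.126),speed=.1)
x=-.084
while x>-.104:
    f=(np.array(robot.read_force())-f0)@E; print(round(x,3),f.round(2))
    if f>7: break
    x-=.003; robot.servo_line(W(x,-.0975,.126),speed=.05)
print(rel(robot.read_position()))
robot.servo_line(W(-.08,-.0975,.126),speed=.1)
robot.servo_line(W(-.08,-.0975,.33),speed=.3)
robot.goto([.46,.1,.42],R(YAW))
pic,d=robot.grab_frame("top"); cv2.imwrite("pics/top5.png",cv2.resize(pic[80:300,180:490,::-1],None,fx=2.5,fy=2.5))
p2,d2=robot.grab_frame("scene"); cv2.imwrite("pics/scene5.png",cv2.resize(p2[120:330,230:510,::-1],None,fx=2.6,fy=2.6))
P=pts(robot.camera_info("top"),d); z=P[...,2]; H=cv2.cvtColor(pic,cv2.COLOR_RGB2HSV).astype(int); U=np.arange(640)[None]; V=np.arange(400)[:,None]
m=(z>.105)&(z<.12)&(H[...,1]>150)&((H[...,0]<8)|(H[...,0]>172))&(U>255)&(U<300)
q=(P[m]-O)@np.array([E,N]).T; print("rail",m.sum(),q.min(0),q.max(0))
B=(U>355)&(U<410)&(V>210)&(V<285)
for n,m in (("griptop",B&(z>.105)),("bar",B&(z>.05)&(z<.064))):
    if m.sum()>20: print(n,m.sum(),np.median(z[m]),rect(P[m]))
print(robot.read_t())
E
```

```text
-0.084 0.95
-0.087 1.65
-0.09 1.04
-0.093 1.84
-0.096 9.89
[-0.09344826 -0.09733404  0.1264863 ]
rail 375 [-0.15811161 -0.10214947] [-0.00091199 -0.09275069]
griptop 489 0.10909669740073569 (array([ 476.9, -224. ]), array([162.,  71.]), 88.34)
bar 300 0.05725935499184687 (array([ 474.2, -291.7]), array([36.1, 91.4]), 89.51)
48.5917
```

View pics/top5.png

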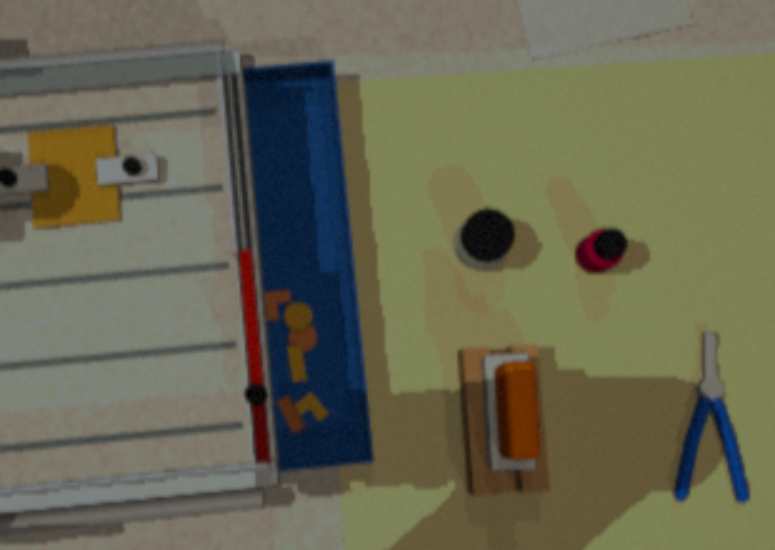

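View pics/scene5.png

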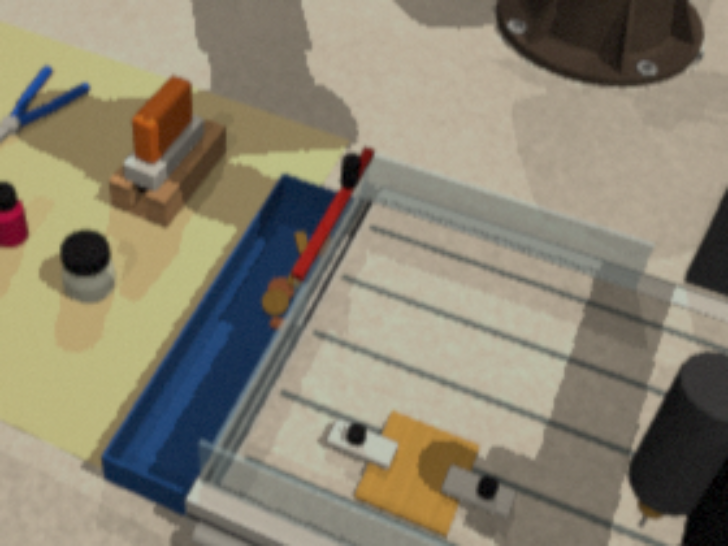

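All six pieces are in the trough in the top crop, at (278,303), (299,316), (302,336), (296,363), (290,413) and (312,407). The scraper stands in its stand and the guard is shut. I'll check the pieces' heights, then hand in.

```bash
python3 - <<'E'
from rig import robot
from h import *
pic,d=robot.grab_frame("top"); P=pts(robot.camera_info("top"),d)
mx=0
for a,b in ((278,303),(271,300),(299,316),(302,336),(296,363),(290,413),(312,407)):
    u,v=round(180+a/2.5),round(80+b/2.5); q=rel(np.median(P[v-1:v+2,u-1:u+2].reshape(-1,3),0)); print(q.round(3)); mx=max(mx,q[2])
print(robot.read_force())
if mx<.03: robot.job_done(); print("done",robot.read_t())
E
```

```text
[-0.03  -0.116  0.006]
[-0.027 -0.11   0.009]
[-0.043 -0.134  0.011]
[-0.06  -0.135  0.008]
[-0.082 -0.126  0.011]
[-0.124 -0.118  0.011]
[-0.121 -0.137  0.008]
[-0.04110429  0.1194134   0.33528038]
the job is handed in; nothing more can be done
the job is handed in; nothing more can be done
```

I did the whole job and handed it in at about 49 s of the 70 s allowed. The hand-in reports no verdict, so the results below are from my own checks.

- **Guard opening:** I pushed the knob to its end stop. The camera then put the guard's edge where it should be when fully open.
- **Wiping:** I felt for the blade's contact height and wiped two lanes at about 6–8 N, measured at the stops along each lane. The bed looked clear afterwards.
- **Offcuts:** All six are in the trough, measured 6–11 mm above the bench (limit 36 mm) and inside its bounds.
- **Scraper:** It is back in its stand, less than 1.5 mm from where it started and at its original height.
- **Guard closing:** I pushed it to the end stop. Its edges measured within about 2 mm of shut.
- **Bystanders:** The jar, bottle and pliers look unmoved in the last pictures. I did not re-measure them.
- **Arm:** It was clear of everything, with near-zero force, when I handed in.

One check did not work: after the scraper went back, the measurement of the top of its grip also picked up part of the arm, so I relied on the clamp bar measurement and the pictures instead.

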